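Set out the juggling-club repair kits

ROBOT

A 6-joint arm with a two-finger parallel gripper is mounted at the origin on the work surface. World frame = base frame: x ahead of the robot, y to its left, z up, the work surface at z = 0. Lengths are in mm, angles in rad, forces in N, time in s.
With the tool pointing down it reaches from about 350 to 975 mm from the base axis. Payload 7.1 kg.
Tool frame: the origin (TCP) lies midway between the tips of the shut fingers; the grasp point (between the pads) lies 19 mm behind it (ctrl.grip_depth is the distance from the TCP to the grasp point, in mm); z points along the fingers, y is the line along which they close (so a half turn about z gives the same grasp; the last joint's range is limited). The gripper opens to 88 mm and grips with 3 to 60 N. Pads are 20 mm wide; open, the fingers measure 115 mm over their backs; the gripper's body (75 mm by 178 mm) begins 61 mm behind the grasp point.
Start: joints at [1.309, 0.423, 1.63, -0, 1.089, -0.019], TCP at [150.232, 606.659, 222.675] pointing down, gripper open.
Joint ranges: [-3, 3], [-0.9, 2.11], [0.09, 2.58], [-1.31, 4.45], [0.11, 2.69], [-2.54, 2.54]. Speed limits (rad/s): [2.39, 2.39, 3.01, 3.14, 3.14, 3.14].

INTERFACE

Orientations are given as a rotation vector (axis times angle).
In Python, from workcell import ctrl, cams gives the robot as it stands.
- The arm moves only by the tool move_arm, never from a script. Its argument "steps" is a list of rows, each a list of 3 entries, a list of its own where there are three numbers: the shift along the tool's x, y, z in units of 25 mm (1.0 is 25 mm), then the turn about the tool's z in units of 5 degrees (1.0 is 5 degrees), then the closure, from 0 (fully open) to 1 (shut). A call has 1 to 20 rows; each row shifts and turns the commanded pose from where the row before left it, along the tool's axes as they then stand; what a row does not reach is not made up. A row lasts 1/12 s, in which the tool goes at most 41.7 mm and 7.16 degrees, less where a joint would pass 70% of its speed; a pose out of reach is approached as far as the arm can. A call is refused whole if a number of a shift passes 1 or a number of a turn 1, either way. A call with a gripper value outside its range is refused whole. The fingers move at their own pace and stop on an object; the grip force is fixed at half the most. Time passes only in rows, so rows that do not move let the fingers close. It gives the time, the measured TCP pose, the force, the opening and the grip force at its end, in the units of the state.
- ctrl.get_obs(): the state, without advancing time (a new reading comes with each control period).
- cams.get_image(name): name is "side" or "top" or "wrist"; returns a dict with "image" (400x640x3 uint8, red, green, blue), "camera_matrix" (3x3 intrinsics, pixels), "xyz" and "rotation" of the camera in the world; the wrist camera has in their place "mount" (4x4, takes a point from camera to tool coordinates, whose origin is the TCP and whose axes are the flange's). Camera axes: x right, y down, z forward; pixel columns grow to the right and rows downward; lengths in mm; the calibration is good to about 2 mm. A picture is of the moment at which its call begins: read the wrist's pose just before it. There is no depth.
- ctrl.close_job(): hands the job in; it is judged then, once.
Trained networks look in the newest picture that a camera, given by its name, has taken for a name from the list of things; names that differ only in an ending like _2 or _b are one class to them, and where a whole thing is asked for, a point or a joint stands for the part that bears it (a point fixed in the world has none). Each returns a list of dicts, best first, with "p" (0 to 1); they miss things now and then, are a little off and sometimes report something else, mostly with a low value. They report only what shows in the picture. A call takes as long as a camera call. They do not tell look-alikes from the thing itself.
- cams.boxes_of(camera, thing): "rect" ([centre column, centre row, width, height] in pixels, round what is visible of it).
- cams.cut_out(camera, thing): "pixels" (400x640 bool, what is visible of it) and "rect" ([centre column, centre row, width, height] in pixels, round what is visible of it).
The state is a dict: "t": time; "qpos": joint angles; "qvel": joint speeds; "joint_torque": joint torques, N m; "ee_pos": TCP position; "orientation": TCP orientation; "ft_force": force on the tool from outside, world axes, zero at the start; "moment": the same for the moment, N m; "width": finger opening in mm; "grasp_force": force on a finger pad.
Only numpy, scipy, OpenCV 4.12 (cv2) and the standard library are available. Lean on these libraries where they do the work, as an engineer would, in place of code of your own. Each camera call takes 0.05 s, during which the arm holds its last target. There are 200 camera calls.

TASK

Two juggling clubs, one green and one orange, are about to be rebuilt: put each coloured tape roll over the post of the spindle with the base plate of its own colour, lying flat on the plate, and stand each club knob upright, wide end down, inside the cup of its own colour. Leave the white tape roll and the coffee mug where they are.

Things in the scene. Friction and masses are not known exactly. Their poses are not given: they have to be found in the camera images.
- green_roll: Loose roll of green grip tape lying flat: a ring 60 mm outside diameter, 40 mm bore, 24 mm high, about 60 g. Origin at the centre of its underside, z axis up through the bore.
- green_knob: Loose green juggling-club end knob, standing on its wide end: round foot 40 mm diameter, 15 mm high, tapering by 22 mm height to a straight neck 26 mm diameter that runs up to 50 mm (grip the neck), small black dot on top, about 60 g. Origin at the centre of its underside, z up.
- green_spindle: Fixed tape spindle: square green base plate 76 x 76 x 6 mm with an upright bare-metal post of 16 mm diameter in its middle, whose tapered top is 46 mm above the table. Origin at the centre of its underside on the table, z up; a roll seated on the plate has its underside 6 mm above this origin.
- green_cup: Fixed shallow round green cup, open at the top: outside diameter 70 mm, inside diameter 62 mm, rim 16 mm above the table, inner floor 4 mm above the table. Origin at the centre of its underside, z up; a knob standing in it has its underside 4 mm above this origin.
- orange_roll: Loose roll of orange grip tape lying flat: a ring 60 mm outside diameter, 40 mm bore, 24 mm high, about 60 g. Origin at the centre of its underside, z axis up through the bore.
- orange_knob: Loose orange juggling-club end knob, standing on its wide end: round foot 40 mm diameter, 15 mm high, tapering by 22 mm height to a straight neck 26 mm diameter that runs up to 50 mm (grip the neck), small black dot on top, about 60 g. Origin at the centre of its underside, z up.
- orange_spindle: Fixed tape spindle: square orange base plate 76 x 76 x 6 mm with an upright bare-metal post of 16 mm diameter in its middle, whose tapered top is 46 mm above the table. Origin at the centre of its underside on the table, z up; a roll seated on the plate has its underside 6 mm above this origin.
- orange_cup: Fixed shallow round orange cup, open at the top: outside diameter 70 mm, inside diameter 62 mm, rim 16 mm above the table, inner floor 4 mm above the table. Origin at the centre of its underside, z up; a knob standing in it has its underside 4 mm above this origin.
- white_roll: Loose roll of white grip tape, same size as the coloured rolls (60 mm outside, 24 mm high); not part of this job. Origin at the centre of its underside.
- mug: Loose blue coffee mug, 76 mm diameter, 80 mm high, handle on its own +y side reaching out to about 74 mm from the axis; not part of this job. Origin at the centre of its underside.
Things that resemble listed ones, but are neither listed nor needed, are in the scene too. Of the things that look like the mug, the larger one is meant. Leave any pink look-alike of the orange_knob alone.

How it is judged:
By the outcome, as a careful person would: the job done as asked, in the order asked, and still so for the second after the job is handed in, with the robot touching nothing.
It also fails if it takes over 106 s, if anything falls off the work surface, if the arm or the gripper's body presses on something with over 40 N, if the wrist force passes 120 N, or if a joint passes its speed limit or range.

## Working session

There is one attempt and no reset: what is moved stays moved. The work goes in short steps, Python scripts to look and compute and a tool call to move; the robot and the scene stay as the last step left them, time stands still between calls to the robot, and variables do not carry over. Pictures are saved under pics/ and viewed, at most 14 in all, crops included, and the job is handed in when it is done.

Besides the shell and the picture viewer there is one more tool, called after "Call:" as name(argument=value, ...), one argument or row to a line, values as JSON. move_arm: Moves the arm, as the interface text tells. Its arguments: {"type":"object","properties":{"steps":{"type":"array"}},"required":["steps"]}

```bash
mkdir -p pics; ls; python3 - <<'E'
from workcell import ctrl,cams
import cv2,numpy as np
print(ctrl.get_obs())
for n in ["top","side"]:
    d=cams.get_image(n); cv2.imwrite(f"pics/{n}0.png",d["image"][:,:,::-1])
    print(n,d["camera_matrix"].tolist(),d["xyz"],d["rotation"])
    for t in ["green_roll","green_knob","green_spindle","green_cup","orange_roll","orange_knob","orange_spindle","orange_cup","white_roll","mug"]:
        print(t,[(np.round(b["rect"],1).tolist(),round(b["p"],2)) for b in cams.boxes_of(n,t)])
E
```

```text
pics
{'t': 0.0, 'qpos': array([ 1.30898311e+00,  4.23808900e-01,  1.63066535e+00,  7.05784996e-06,
        1.08858499e+00, -1.89883900e-02]), 'qvel': array([-1.16537248e-03, -9.29404771e-04,  1.91615931e-03, -9.68481408e-04,
       -5.67410015e-05,  2.79496948e-04]), 'joint_torque': array([ 1.34533289e-03, -5.44634020e+01, -2.73680645e+01,  6.44827355e-02,
        2.28343613e-02, -1.26439754e-04]), 'ee_pos': array([150.10551437, 606.15359587, 221.93131511]), 'orientation': array([-3.80471336e-01, -3.11825470e+00,  2.27952189e-03]), 'ft_force': array([ 1.36715083,  0.88548983, -0.11967869]), 'moment': array([ 0.01475527,  0.01351912, -0.00506421]), 'grasp_force': 0.0, 'width': 87.58898615916682}
top [[516.9361880466096, 0.0, 321.52570226511773], [0.0, 516.9361880466096, 200.0922884893129], [0.0, 0.0, 1.0]] [ 344.07147032    1.67261218 1660.09726465] [-2.20158325  2.14475356 -0.12216651]
green_roll [([260.5, 214.3, 7.7, 13.3], 0.67)]
green_knob []
green_spindle [([244.0, 166.2, 30.0, 29.3], 0.69)]
green_cup [([444.8, 210.4, 21.1, 23.1], 0.61)]
orange_roll [([321.5, 151.2, 20.6, 14.0], 
[... 402 characters left out ...]
916255381307], [0.0, 0.0, 1.0]] [ 318.17925449 -937.42678965  999.88023918] [-2.34564616  0.21984041 -0.11192635]
green_roll [([284.2, 167.1, 23.2, 19.5], 0.75)]
green_knob [([304.9, 249.2, 13.3, 21.2], 0.7)]
green_spindle [([329.1, 147.4, 30.5, 17.6], 0.86)]
green_cup [([340.8, 341.4, 30.9, 28.9], 0.63)]
orange_roll [([370.9, 197.2, 21.8, 15.9], 0.73)]
orange_knob [([378.6, 287.6, 19.5, 22.0], 0.87), ([375.1, 257.6, 14.5, 22.6], 0.8)]
orange_spindle [([299.0, 205.0, 33.7, 22.4], 0.96)]
orange_cup [([287.2, 304.0, 44.1, 47.8], 0.61), ([290.6, 117.5, 21.6, 11.0], 0.55)]
white_roll [([253.2, 135.6, 15.0, 15.7], 0.64)]
mug [([267.1, 372.4, 33.1, 33.9], 0.98), ([287.4, 305.4, 41.6, 49.7], 0.69)]
```

```bash
python3 - <<'E'
import cv2
a=cv2.imread("pics/top0.png")[120:310,150:500]; cv2.imwrite("pics/top0c.png",cv2.resize(a,(800,434),interpolation=cv2.INTER_CUBIC))
a=cv2.imread("pics/side0.png")[90:400,190:450]; cv2.imwrite("pics/side0c.png",cv2.resize(a,None,fx=1.93,fy=1.93,interpolation=cv2.INTER_CUBIC))
E
```

```text
(no output)
```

View pics/top0c.png

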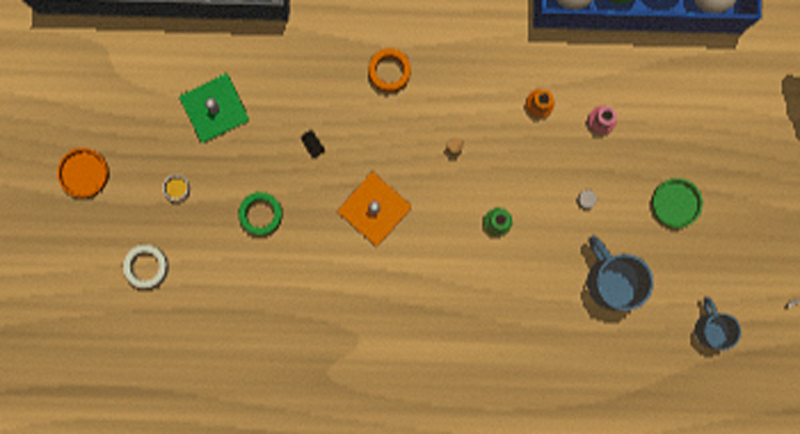

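View pics/side0c.png

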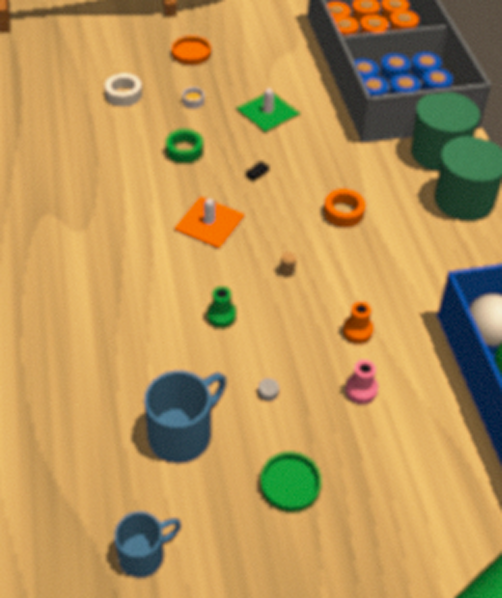

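The pictures show these candidates, in original top-image pixels:
- **Orange knob:** orange at about (386,165), with a pink look-alike at about (413,172).
- **Mug:** large at (420,242), small at (464,264).
- **Green roll:** (264,214), with the white roll at (213,236) and a small ring (a coin or cap) at (227,202) as look-alikes.
- **Green knob:** (368,217), with a brown cork at (348,185) as a look-alike.

My choices are the orange-coloured knob, the larger mug and the 60 mm rings. Next I measure by colour from both cameras.

```bash
cat > h.py <<'E'
from workcell import ctrl,cams
import cv2,numpy as np
from scipy.spatial.transform import Rotation as R
def cam(n):
    o=ctrl.get_obs(); d=cams.get_image(n); K=d["camera_matrix"]
    if n=="wrist":
        M=np.array(d["mount"]); Rt=R.from_rotvec(o["orientation"]).as_matrix()
        Rc=Rt@M[:3,:3]; p=Rt@M[:3,3]+o["ee_pos"]
    else: Rc=R.from_rotvec(d["rotation"]).as_matrix() if np.size(d["rotation"])==3 else np.array(d["rotation"]); p=np.array(d["xyz"])
    return d["image"],K,Rc,p
def onplane(c,uv,z):
    _,K,Rc,p=c; r=Rc@np.linalg.solve(K,[uv[0],uv[1],1.]); return p+r*(z-p[2])/r[2]
def proj(c,X):
    _,K,Rc,p=c; q=K@(Rc.T@(np.asarray(X,float)-p)); return q[:2]/q[2]
def hsvmask(img,col):
    h=cv2.cvtColor(img,cv2.COLOR_RGB2HSV)
    lo,hi={"green":((50,110,40),(85,255,255)),"orange":((4,205,110),(15,255,255))}[col]
    return cv2.inRange(h,lo,hi)
def fit(c,uvs):  # homography-free tool: print blob centroids
    pass
def blobs(img,col,amin=60):
    m=hsvmask(img,col); n,l,s,ce=cv2.connectedComponentsWithStats(m)
    return [(s[i].tolist(),ce[i]) for i in range(1,n) if s[i][4]>=amin],l
def tool(v): # world vector -> tool units
    o=ctrl.get_obs(); return R.from_rotvec(o["orientation"]).as_matrix().T@np.asarray(v,float)/25
E
python3 - <<'E'
from h import *
for n in ["top","side"]:
    c=cam(n)
    for col in ["green","orange"]:
        b,_=blobs(c[0],col)
        for s,ce in b:
            # bbox centre
            u=[s[0]+s[2]/2-.5,s[1]+s[3]/2-.5]
            print(n,col,s,ce.round(1),[onplane(c,u,z)[:2].round(0).tolist() for z in (6,12,24)])
E
```

```text
top green [276, 74, 28, 29, 666] [289.2  87.9] [[882.0, 102.0], [880.0, 102.0], [876.0, 101.0]]
top green [309, 74, 29, 30, 669] [323.1  88.5] [[884.0, -8.0], [882.0, -8.0], [878.0, -8.0]]
top green [412, 101, 20, 20, 292] [421.8 110.6] [[819.0, -333.0], [817.0, -332.0], [814.0, -329.0]]
top green [526, 146, 36, 43, 794] [543.7 167.5] [[642.0, -732.0], [641.0, -729.0], [639.0, -724.0]]
top green [229, 152, 30, 30, 492] [243.4 167.1] [[617.0, 243.0], [616.0, 242.0], [614.0, 240.0]]
top green [2, 164, 43, 80, 1438] [ 22.9 204. ] [[478.0, 941.0], [478.0, 937.0], [477.0, 930.0]]
top green [436, 199, 21, 21, 331] [445.6 208.7] [[496.0, -414.0], [496.0, -412.0], [495.0, -409.0]]
top green [254, 204, 19, 19, 146] [263.3 213.2] [[468.0, 174.0], [467.0, 173.0], [467.0, 172.0]]
top green [362, 211, 12, 11, 67] [367.8 215.8] [[467.0, -161.0], [467.0, -161.0], [466.0, -159.0]]
top orange [168, 70, 33, 31, 389] [181.5  82.3] [[882.0, 449.0], [880.0, 447.0], [876.0, 444.0]]
top orange [202, 71, 15, 14, 130] [209.1  77.8] [[910.0, 368.0], [908.0, 367.0], [904.0, 364.0]]
top orange [185, 86, 15, 16,
[... 1238 characters left out ...]
317.0]]
side green [325, 325, 31, 30, 727] [340.  339.3] [[497.0, -416.0], [496.0, -419.0], [494.0, -425.0]]
side green [427, 371, 55, 29, 1012] [458.3 388.2] [[704.0, -559.0], [702.0, -561.0], [697.0, -565.0]]
side orange [360, 88, 47, 20, 500] [383.7  97.3] [[864.0, 471.0], [861.0, 463.0], [854.0, 446.0]]
side orange [279, 109, 20, 14, 235] [288.5 115.6] [[517.0, 423.0], [516.0, 414.0], [514.0, 398.0]]
side orange [358, 188, 21, 19, 278] [368.2 197.2] [[677.0, 0.0], [675.0, -6.0], [671.0, -17.0]]
side orange [281, 192, 35, 26, 436] [298.1 205.7] [[477.0, 6.0], [476.0, 1.0], [474.0, -11.0]]
side orange [368, 247, 15, 21, 221] [375.5 257.8] [[637.0, -210.0], [635.0, -214.0], [631.0, -223.0]]
```

Call:
move_arm(
  steps=[
    [[0,0,0],-0.93,0],
    [[0,0,0],-0.93,0],
    [[0,0,0],-0.93,0],
    [[-0.75,-1,0],0,0],
    [[-0.75,-1,0],0,0],
    [[-0.75,-1,0],0,0],
    [[-0.75,-1,0],0,0],
    [[-0.75,-1,0],0,0],
    [[-0.75,-1,0],0,0],
    [[-0.75,-1,0],0,0],
    [[-0.75,-1,0],0,0],
    [[-0.75,-1,0],0,0],
    [[-0.75,-1,0],0,0],
    [[-0.75,-1,0],0,0],
    [[-0.75,-1,0],0,0],
    [[-0.75,-1,0],0,0],
    [[-0.75,-1,0],0,0],
    [[-0.75,-1,0],0,0],
    [[-0.75,-1,0],0,0],
    [[-0.68,-1,0],0,0],
  ],
)

```text
t: 2.87
ee_pos: [468.6, 180.5, 222.9]
orientation: [-0.001, 3.141, 0.0]
ft_force: [1.1, -0.2, 0.1]
width: 87.7
grasp_force: 0.0
```

```bash
python3 - <<'E'
from h import *
o=ctrl.get_obs();print(o["ee_pos"],o["orientation"])
c=cam("wrist"); cv2.imwrite("pics/w1.png",c[0][:,:,::-1]); print(c[3])
print([(b["rect"],b["p"]) for b in cams.boxes_of("wrist","green_roll")])
for s,ce in blobs(c[0],"green",200)[0]:
    u=[s[0]+s[2]/2-.5,s[1]+s[3]/2-.5]
    print(s,[onplane(c,u,z)[:2].round(1).tolist() for z in (12,24)])
E
```

```text
[468.55750493 180.53150245 222.90667134] [-8.11383645e-04  3.14095928e+00  4.27084158e-04]
[398.59458702 180.49955081 385.79547445]
[([311.4, 174.0, 52.5, 49.6], 0.59)]
[287, 148, 49, 50, 1167] [[466.5, 168.5], [464.3, 168.9]]
[0, 155, 65, 33, 1438] [[464.7, -175.1], [462.6, -163.7]]
[329, 245, 69, 40, 1638] [[591.0, 237.1], [584.8, 235.3]]
```

View pics/w1.png

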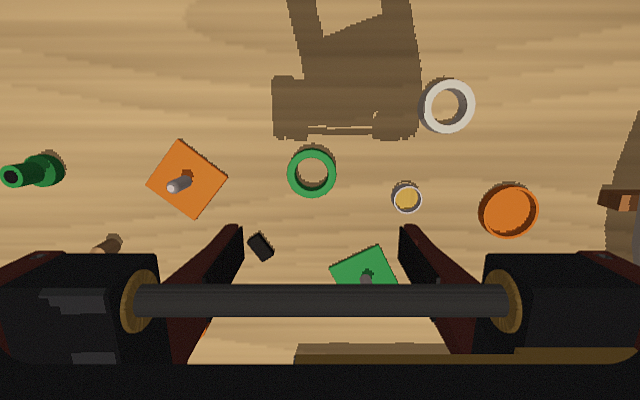

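The ring at (311,172) is the green roll. White (447,105), orange plate (187,179) and the small capped ring (406,198) are clear of it. I'll descend and grip.

Call:
move_arm(
  steps=[
    [[0.1,-0.42,0.5],0,0],
    [[0,0,1],0,0],
    [[0,0,1],0,0],
    [[0,0,1],0,0],
    [[0,0,1],0,0],
    [[0,0,1],0,0],
    [[0,0,1],0,0],
    [[0,0,1],0,0],
    [[0,0,0.7],0,0],
    [[0,0,0.55],0,0],
    [[0,0,0],0,0],
    [[0,0,0],0,0],
  ],
)

```text
t: 3.97
ee_pos: [464.3, 171.8, 3.6]
orientation: [0.002, -3.14, 0.001]
ft_force: [0.4, 0.7, -0.8]
width: 88.3
grasp_force: 0.0
```

Call:
move_arm(
  steps=[
    [[0,0,0],0,1],
    [[0,0,0],0,1],
    [[0,0,0],0,1],
    [[0,0,0],0,1],
    [[0,0,0],0,1],
    [[0,0,0],0,1],
    [[0,0,0],0,1],
    [[0,0,0],0,1],
  ],
)

```text
t: 4.63
ee_pos: [465.5, 171.5, 4.6]
orientation: [-0.001, 3.141, 0.001]
ft_force: [-1.4, 0.6, 6.7]
width: 60.6
grasp_force: 30.0
```

Call:
move_arm(
  steps=[
    [[0,0,-0.8],0,1],
    [[0,0,-1],0,1],
    [[0,0,-1],0,1],
    [[0,0,-1],0,1],
    [[0,0,-1],0,1],
    [[0,0,-0.5],0,1],
    [[-1,0.47,0],0,1],
    [[-1,0.47,0],0,1],
    [[-1,0.47,0],0,1],
    [[-1,0.47,0],0,1],
    [[-1,0.47,0],0,1],
    [[-1,0.47,0],0,1],
    [[-0.1,0,0],0,1],
    [[0,0,0],0,1],
    [[0,0,0],0,1],
  ],
)

```text
t: 5.88
ee_pos: [616.4, 241.4, 135.8]
orientation: [0.001, -3.14, 0.001]
ft_force: [-0.4, 0.3, 0.4]
width: 59.9
grasp_force: 30.0
```

```bash
python3 - <<'E'
from h import *
o=ctrl.get_obs();print(o["ee_pos"],o["width"])
c=cam("wrist"); cv2.imwrite("pics/w2.png",c[0][:,:,::-1])
print([(b["rect"],b["p"]) for b in cams.boxes_of("wrist","green_spindle")])
for s,ce in blobs(c[0],"green",200)[0]:
    u=[s[0]+s[2]/2-.5,s[1]+s[3]/2-.5]
    print(s,[onplane(c,u,z)[:2].round(1).tolist() for z in (6,24)])
for n,u in (("top",(313.1,213.5)),("side",(299,205))):
    print(onplane(cam(n),u,6))
E
```

```text
[616.35021183 241.44058002 135.8124928 ] 59.894599694242665
[([321.0, 187.6, 100.6, 92.9], 0.92)]
[263, 137, 117, 147, 9859] [[637.1, 241.6], [631.5, 241.6]]
[470.54777198  13.58195894   6.        ]
[479.53191292   3.87347244   6.        ]
```

View pics/w2.png

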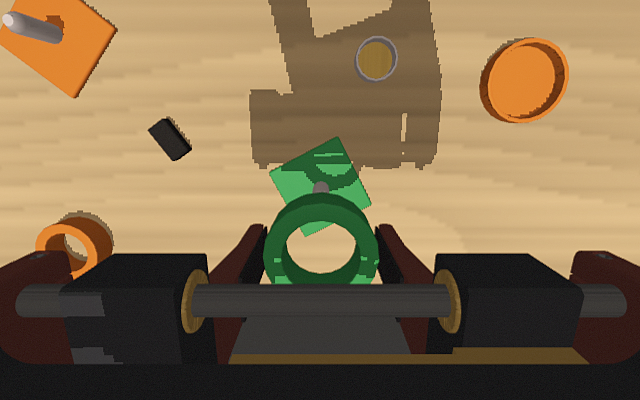

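The plate corners are at about (338,137), (269,177), (371,206) and (304,236), with the post at (320,187) just above the held ring's edge.

```bash
python3 - <<'E'
from h import *
c=cam("wrist")
for u in [(338.5,137),(269.5,176.5),(371,205.5),(304,236.5)]: print(onplane(c,u,6).round(1))
print(onplane(c,(320.3,191),6).round(1), onplane(c,(321,182),46).round(1))
o=ctrl.get_obs(); print(o["ee_pos"])
for z in (0,24): print(proj(c,o["ee_pos"]+[0,0,z-4.]))
E
```

```text
[565.8 258.1   6. ]
[603.6 191.7   6. ]
[632.8 291.5   6. ]
[665.9 224.4   6. ]
[618. 241.   6.] [600.5 241.7  46. ]
[616.69254725 241.58480577 136.58560751]
[320.85126347 240.03507517]
[320.84278952 258.4901672 ]
```

Call:
move_arm(
  steps=[
    [[0,0,0.6],0,1],
    [[0,0,0.7],0,1],
    [[0,0,0.7],0,1],
    [[0,0,0.7],0,1],
    [[0,0,0.6],0,1],
    [[0,0,0.6],0,1],
    [[0,0,0.5],0,1],
    [[0,0,0.4],0,1],
    [[0,0,0.18],0,1],
    [[0,0,0],0,1],
    [[0,0,0],0,1],
  ],
)

```text
t: 7.05
ee_pos: [617.8, 242.1, 12.0]
orientation: [-0.001, 3.141, 0.0]
ft_force: [0.0, -0.7, -0.7]
width: 60.5
grasp_force: 30.0
```

Call:
move_arm(
  steps=[
    [[0,0,0.04],0,1],
    [[0,0,0],0,0.1],
    [[0,0,0],0,0.1],
    [[0,0,0],0,0.1],
    [[0,0,0],0,0.1],
    [[0,0,0],0,0],
    [[0,0,-0.5],0,0],
    [[0,0,-1],0,0],
    [[0,0,-1],0,0],
    [[0,0,-1],0,0],
    [[0,0,-1],0,0],
    [[0,0,-1],0,0],
    [[0,0,-1],0,0],
    [[0,0,-1],0,0],
    [[0,-0.5,0],0,0],
    [[-0.3,-1,0],0,0],
    [[-0.3,-1,0],0,0],
    [[-0.3,-1,0],0,0],
    [[-0.3,-1,0],0,0],
    [[-0.3,-1,0],0,0],
  ],
)

```text
t: 8.72
ee_pos: [654.9, 102.9, 198.6]
orientation: [0.001, -3.141, 0.0]
ft_force: [0.5, 0.2, -0.1]
width: 87.8
grasp_force: 0.0
```

Call:
move_arm(
  steps=[
    [[-0.3,-1,0],0,0],
    [[-0.3,-1,0],0,0],
    [[-0.3,-1,0],0,0],
    [[-0.2,-1,0],0,0],
    [[0,-0.5,0],0,0],
    [[0,0,0],0,0],
    [[0,0,0],0,0],
  ],
)

```text
t: 9.3
ee_pos: [682.1, -8.1, 198.4]
orientation: [-0.001, -3.141, -0.001]
ft_force: [0.4, 0.6, 0.2]
width: 88.3
grasp_force: 0.0
```

```bash
python3 - <<'E'
from h import *
o=ctrl.get_obs();print(o["ee_pos"],o["width"])
c=cam("wrist"); cv2.imwrite("pics/w3.png",c[0][:,:,::-1])
for t in ["orange_roll","green_roll","green_spindle","orange_spindle"]:
  for b in cams.boxes_of("wrist",t): print(t,np.round(b["rect"],1),round(b["p"],2),onplane(c,b["rect"][:2],16).round(1))
E
```

```text
[682.0626951   -8.12640849 198.35298959] 88.25382936049552
orange_roll [322.4 174.2  55.3  57.6] 0.67 [676.5  -6.2  16. ]
green_roll [552.5 122.8  74.3  56.5] 0.58 [619.7 245.3  16. ]
green_spindle [537.1 116.8  78.   87.9] 0.9 [613.4 227.3  16. ]
orange_spindle [336.7  18.9  69.   33.9] 0.65 [517.6   8.1  16. ]
```

View pics/w3.png

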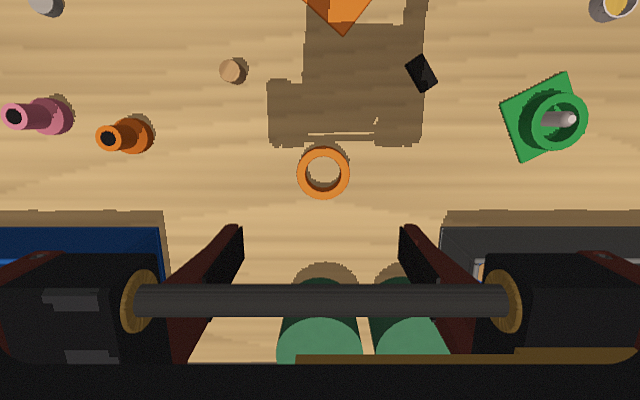

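The green roll is around the green post at (560,119). The orange roll is at (323,173), clear of the jars and crates. I'll pick it now.

Call:
move_arm(
  steps=[
    [[0.22,0.12,0.5],0,0],
    [[0,0,1],0,0],
    [[0,0,1],0,0],
    [[0,0,1],0,0],
    [[0,0,1],0,0],
    [[0,0,1],0,0],
    [[0,0,1],0,0],
    [[0,0,0.75],0,0],
    [[0,0,0.53],0,0],
    [[0,0,0],0,0],
    [[0,0,0],0,0],
    [[0,0,0],0,1],
    [[0,0,0],0,1],
    [[0,0,0],0,1],
    [[0,0,0],0,1],
    [[0,0,0],0,1],
    [[0,0,0],0,1],
    [[0,0,0],0,1],
    [[0,0,0],0,1],
  ],
)

```text
t: 11.13
ee_pos: [677.4, -5.0, 4.5]
orientation: [-0.001, 3.141, -0.0]
ft_force: [-2.0, 0.5, 5.7]
width: 58.7
grasp_force: 29.9
```

Call:
move_arm(
  steps=[
    [[0,0,-0.8],0,1],
    [[0,0,-1],0,1],
    [[0,0,-1],0,1],
    [[0,0,-1],0,1],
    [[0,0,-1],0,1],
    [[0,0,-0.5],0,1],
    [[0.5,0.2,0],0,1],
    [[1,0.1,0],0,1],
    [[1,0.1,0],0,1],
    [[1,0,0],0,1],
    [[1,0,0],0,1],
    [[1,0,0],0,1],
    [[1,0,0],0,1],
    [[1,0,0],0,1],
    [[0.5,0,0],0,1],
    [[0,0,0],0,1],
    [[0,0,0],0,1],
  ],
)

```text
t: 12.55
ee_pos: [477.2, 4.9, 136.3]
orientation: [-0.001, 3.141, 0.0]
ft_force: [-0.1, -0.7, -1.1]
width: 58.7
grasp_force: 29.9
```

```bash
python3 - <<'E'
from h import *
o=ctrl.get_obs();print(o["ee_pos"],o["width"])
c=cam("wrist"); cv2.imwrite("pics/w4.png",cv2.resize(c[0][100:300,220:420,::-1],(600,600),interpolation=cv2.INTER_CUBIC))
E
```

```text
[477.23137719   4.86017467 136.34636958] 58.67110369582635
```

View pics/w4.png

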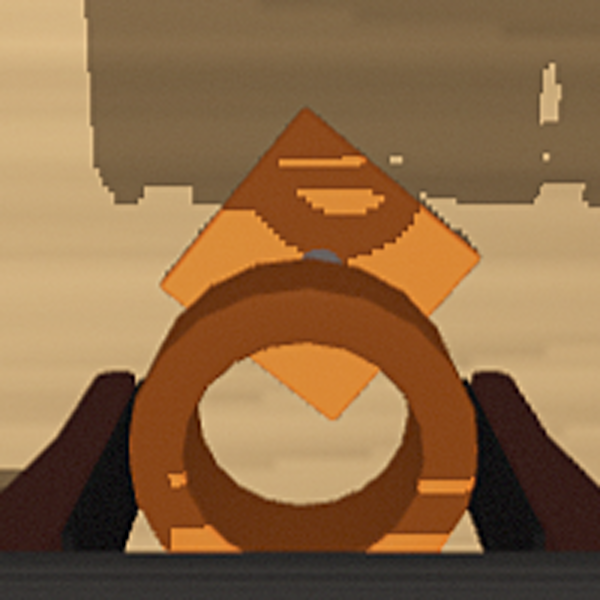

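The plate corners in the crop are (306,107), (480,258), (334,420) and (161,285), with the post at (322,252). Crop pixels are image = crop/3 + (220,100).

```bash
python3 - <<'E'
from h import *
c=cam("wrist")
P=np.array([onplane(c,(220+(u-1)/3,100+(v-1)/3),6) for u,v in [(306,107),(480,258),(334,420),(161,285)]]); print(P.round(1),(P[0]+P[2])/2,(P[1]+P[3])/2,ctrl.get_obs()["ee_pos"])
E
```

```text
[[426.3   5.7   6. ]
 [474.6  62.5   6. ]
 [531.4  15.4   6. ]
 [483.8 -41.9   6. ]] [478.87268558  10.51892319   6.        ] [479.2313894  10.2726052   6.       ] [478.60672768   4.84199006 136.53606675]
```

Call:
move_arm(
  steps=[
    [[-0.03,0.22,0.4],0,1],
    [[0,0,0.7],0,1],
    [[0,0,0.7],0,1],
    [[0,0,0.7],0,1],
    [[0,0,0.6],0,1],
    [[0,0,0.6],0,1],
    [[0,0,0.6],0,1],
    [[0,0,0.5],0,1],
    [[0,0,0.2],0,1],
    [[0,0,0],0,1],
    [[0,0,0],0,1],
  ],
)

```text
t: 13.57
ee_pos: [478.3, 10.6, 10.7]
orientation: [0.001, -3.141, -0.0]
ft_force: [-0.5, 0.7, -0.9]
width: 58.3
grasp_force: 29.9
```

Call:
move_arm(
  steps=[
    [[0,0,0],0,0.1],
    [[0,0,0],0,0.1],
    [[0,0,0],0,0.1],
    [[0,0,0],0,0.1],
    [[0,0,0],0,0],
    [[0,0,-0.5],0,0],
    [[0,0,-1],0,0],
    [[0,0,-1],0,0],
    [[0,0,-1],0,0],
    [[0,0,-1],0,0],
    [[0,0,-1],0,0],
    [[0,0,-1],0,0],
    [[0,-0.8,-1],0,0],
    [[0.1,-1,0],0,0],
    [[0.1,-1,0],0,0],
    [[0.1,-1,0],0,0],
    [[0.1,-1,0],0,0],
    [[0,-1,0],0,0],
    [[0,-1,0],0,0],
    [[0,0,0],0,0],
  ],
)

```text
t: 15.23
ee_pos: [468.2, -162.9, 199.3]
orientation: [0.003, 3.14, -0.002]
ft_force: [-0.1, 0.5, 0.3]
width: 88.0
grasp_force: 0.0
```

```bash
python3 - <<'E'
from h import *
o=ctrl.get_obs();print(o["ee_pos"],o["width"])
c=cam("wrist"); cv2.imwrite("pics/w5.png",c[0][:,:,::-1])
for t in ["green_knob","orange_roll","orange_knob","green_cup"]:
  for b in cams.boxes_of("wrist",t): print(t,np.round(b["rect"],1),round(b["p"],2),[onplane(c,b["rect"][:2],z).round(1).tolist() for z in (16,25,50)])
E
```

```text
[ 468.24766588 -162.86462432  199.28781916] 87.99151172757371
green_knob [320.2 175.5  35.7  34.8] 0.88 [[464.7, -163.8, 16.0], [463.0, -163.7, 25.0], [458.2, -163.6, 50.0]]
orange_knob [273.5 325.2  25.3  18.8] 0.57 [[664.1, -225.5, 16.0], [657.2, -223.9, 25.0], [637.9, -219.3, 50.0]]
green_cup [108.7 200.8  66.8  57.5] 0.7 [[494.4, -411.6, 16.0], [491.9, -405.1, 25.0], [485.0, -387.1, 50.0]]
green_cup [148.7 107.9 118.4 111.4] 0.44 [[390.0, -349.5, 16.0], [390.2, -344.6, 25.0], [390.8, -331.1, 50.0]]
```

View pics/w5.png

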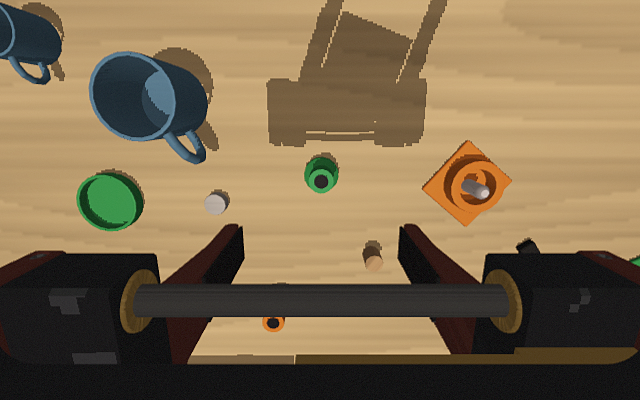

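The orange roll is on its post at (470,187). The green knob's black dot is at (321,181), the green cup at (109,201), and the large mug's handle ends near (195,158).

```bash
python3 - <<'E'
from h import *
c=cam("wrist"); o=ctrl.get_obs(); print(o["ee_pos"])
print(onplane(c,(321,181),50))
for b,nm in((np.array([467,-161.]),"")):
  pass
E
python3 - <<'E'
from h import *
c=cam("wrist")
m=cv2.inRange(c[0][165:200,300:342],(0,0,0),(60,60,60)); n,l,s,ce=cv2.connectedComponentsWithStats(m); print(s[1:].tolist(),ce[1:].tolist())
for i in range(1,n):
  if s[i][4]>30: print(onplane(c,ce[i]+[300,165],50))
print(onplane(c,(195,160),60))
E
```

```text
[ 467.87501174 -158.62508856  198.86977539]
[ 463.1731102 -158.4218915   50.       ]
[[7, 2, 22, 8, 47], [6, 9, 1, 1, 1], [10, 11, 14, 13, 141], [29, 11, 1, 1, 1]] [[17.872340425531913, 4.340425531914893], [6.0, 9.0], [16.666666666666668, 16.822695035460992], [29.0, 11.0]]
[ 451.09414285 -161.59061344   50.        ]
[ 464.16629583 -162.84784828   50.        ]
[ 440.31045849 -282.53226927   60.        ]Traceback (most recent call last):
  File "<stdin>", line 4, in <module>
ValueError: not enough values to unpack (expected 2, got 0)
```

Call:
move_arm(
  steps=[
    [[0.12,-0.16,0.5],0,0.1],
    [[0,0,1],0,0.1],
    [[0,0,1],0,0.1],
    [[0,0,1],0,0.1],
    [[0,0,1],0,0.1],
    [[0,0,1],0,0.1],
    [[0,0,0.9],0,0.1],
    [[0,0,0.5],0,0.1],
    [[0,0,0.3],0,0.1],
    [[0,0,0],0,0.1],
    [[0,0,0],0,1],
    [[0,0,0],0,1],
    [[0,0,0],0,1],
    [[0,0,0],0,1],
    [[0,0,0],0,1],
    [[0,0,0],0,1],
    [[0,0,0],0,1],
    [[0,0,0],0,1],
    [[0,0,0],0,1],
  ],
)

```text
t: 17.17
ee_pos: [465.1, -163.6, 19.2]
orientation: [-0.001, 3.141, -0.0]
ft_force: [0.2, 0.3, 6.9]
width: 28.4
grasp_force: 23.3
```

Call:
move_arm(
  steps=[
    [[0,0,0],0,1],
    [[0,0,0],0,1],
  ],
)

```text
t: 17.33
ee_pos: [465.0, -163.6, 19.2]
orientation: [-0.001, 3.142, 0.0]
ft_force: [-0.5, 1.1, 4.6]
width: 28.0
grasp_force: 23.1
```

The width is 28 mm rather than 26, so the tips are touching the taper. I'll reopen, go up 4 mm and regrip.

Call:
move_arm(
  steps=[
    [[0,0,0],0,0.4],
    [[0,0,0],0,0.4],
    [[0,0,0],0,0.4],
    [[0,0,-0.18],0,0.4],
    [[0,0,0],0,0.4],
    [[0,0,0],0,1],
    [[0,0,0],0,1],
    [[0,0,0],0,1],
    [[0,0,0],0,1],
    [[0,0,0],0,1],
    [[0,0,0],0,1],
  ],
)

```text
t: 18.25
ee_pos: [465.0, -163.6, 23.4]
orientation: [0.001, -3.141, -0.0]
ft_force: [-0.3, -0.3, 0.9]
width: 25.2
grasp_force: 30.0
```

Call:
move_arm(
  steps=[
    [[0,0,-0.6],0,1],
    [[0,0,-1],0,1],
    [[0,0,-1],0,1],
    [[0,0,-1],0,1],
    [[0,0,-0.6],0,1],
    [[-0.1,-0.5,0],0,1],
    [[-0.1,-1,0],0,1],
    [[-0.1,-1,0],0,1],
    [[-0.1,-1,0],0,1],
    [[-0.1,-1,0],0,1],
    [[-0.1,-1,0],0,1],
    [[-0.1,-1,0],0,1],
    [[-0.1,-1,0],0,1],
    [[-0.1,-1,0],0,1],
    [[-0.1,-1,0],0,1],
    [[-0.2,-0.42,0],0,1],
    [[0,0,0],0,1],
    [[0,0,0],0,1],
    [[0,0,0],0,1],
    [[0,0,0],0,1],
  ],
)

```text
t: 19.92
ee_pos: [494.6, -410.5, 127.8]
orientation: [0.002, -3.14, -0.002]
ft_force: [0.9, 0.2, -0.5]
width: 25.6
grasp_force: 30.0
```

```bash
python3 - <<'E'
from h import *
o=ctrl.get_obs();print(o["ee_pos"],o["width"])
c=cam("wrist"); cv2.imwrite("pics/w6.png",c[0][:,:,::-1])
for b in cams.boxes_of("wrist","green_cup"): print(np.round(b["rect"],1),round(b["p"],2),[onplane(c,b["rect"][:2],z).round(1).tolist() for z in (8,16)])
E
```

```text
[ 494.57737995 -410.47098981  127.76673999] 25.56823822174755
[316.1 189.2  73.9  61.7] 0.67 [[491.7, -414.8, 8.0], [489.8, -414.6, 16.0]]
```

View pics/w6.png

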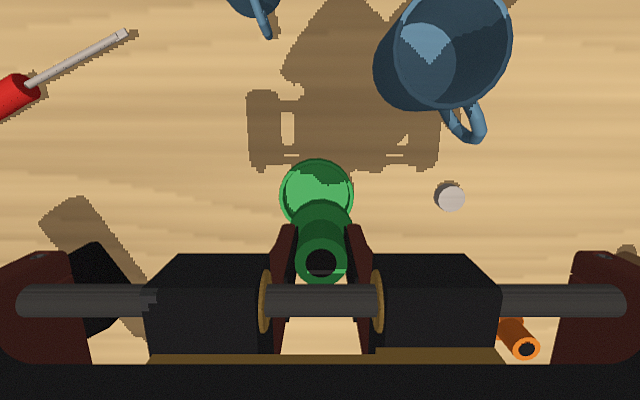

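Call:
move_arm(
  steps=[
    [[0,-0.12,0.5],0,1],
    [[0,0,0.8],0,1],
    [[0,0,0.8],0,1],
    [[0,0,0.7],0,1],
    [[0,0,0.6],0,1],
    [[0,0,0.4],0,1],
    [[0,0,0.18],0,1],
    [[0,0,0],0,1],
    [[0,0,0],0,1],
    [[0,0,0],0,1],
  ],
)

```text
t: 20.85
ee_pos: [495.6, -415.0, 29.4]
orientation: [-0.001, 3.141, -0.001]
ft_force: [-0.2, 0.1, -0.3]
width: 25.6
grasp_force: 30.0
```

Call:
move_arm(
  steps=[
    [[0,0,0.05],0,1],
    [[0,0,0],0,0.4],
    [[0,0,0],0,0.4],
    [[0,0,0],0,0.4],
    [[0,0,0],0,0.4],
    [[0,0,-0.5],0,0.4],
    [[0,0,-1],0,0.2],
    [[0,0,-1],0,0.2],
    [[0,0,-1],0,0.2],
    [[0,0,-1],0,0.2],
    [[0,0,-1],0,0.2],
    [[0,0,-1],0,0.2],
    [[-0.5,0.7,-0.3],0,0.3],
    [[-0.7,1,0],0,0.3],
    [[-0.7,1,0],0,0.3],
    [[-0.7,1,0],0,0.3],
    [[-0.7,1,0],0,0.3],
    [[-0.7,1,0],0,0.3],
    [[-0.7,1,0],0,0.3],
    [[-0.7,1,0],0,0.3],
  ],
)

```text
t: 22.52
ee_pos: [630.7, -220.7, 198.9]
orientation: [-0.001, 3.141, -0.0]
ft_force: [0.3, 0.6, 0.3]
width: 61.9
grasp_force: 0.0
```

Call:
move_arm(
  steps=[
    [[-0.2,0.3,0],0,0.3],
    [[0,0,0],0,0.3],
    [[0,0,0],0,0.3],
    [[0,0,0],0,0.3],
    [[0,0,0],0,0.3],
  ],
)

```text
t: 22.93
ee_pos: [634.2, -215.9, 197.8]
orientation: [-0.001, -3.141, 0.0]
ft_force: [-0.3, 0.3, 0.4]
width: 61.2
grasp_force: 0.0
```

```bash
python3 - <<'E'
from h import *
o=ctrl.get_obs();print(o["ee_pos"],o["width"])
c=cam("wrist"); cv2.imwrite("pics/w7.png",c[0][:,:,::-1])
for t in ["orange_knob","green_knob","green_cup"]:
  for b in cams.boxes_of("wrist",t): print(t,np.round(b["rect"],1),round(b["p"],2),[onplane(c,b["rect"][:2],z).round(1).tolist() for z in (16,25,50)])
a,b=280,145
m=cv2.inRange(c[0][b:b+70,a:a+80],(0,0,0),(60,60,60)); n,l,s,ce=cv2.connectedComponentsWithStats(m)
for i in range(1,n):
  if s[i][4]>30: print(s[i],ce[i]+[a,b],onplane(c,ce[i]+[a,b],50))
E
```

```text
[ 634.17935317 -215.88970412  197.84297925] 61.17562045838269
orange_knob [238.1 160.2  37.9  38.2] 0.78 [[612.5, -309.0, 16.0], [611.3, -306.5, 25.0], [607.8, -299.8, 50.0]]
orange_knob [317.4 178.2  35.7  40.7] 0.7 [[633.2, -219.8, 16.0], [631.4, -219.7, 25.0], [626.4, -219.4, 50.0]]
green_knob [119.5  45.4  67.   44.1] 0.62 [[494.1, -422.7, 16.0], [496.0, -417.3, 25.0], [501.1, -402.3, 50.0]]
green_cup [133.2  49.4  72.   73.2] 0.77 [[497.9, -409.2, 16.0], [499.6, -404.1, 25.0], [504.5, -390.1, 50.0]]
[ 31  34  13  13 135] [317.02962963 185.0962963 ] [ 633.7086295  -219.79737992   50.        ]
```

View pics/w7.png

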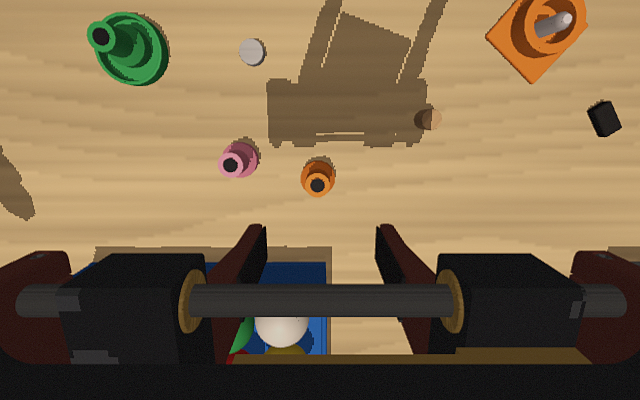

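The green knob stands in its cup at (128,47). The orange knob's dot is at (317,185) and the pink look-alike is at (238,160), about 88 mm to its side, so I'll descend with the fingers part open.

Call:
move_arm(
  steps=[
    [[0.02,-0.15,0.5],0,0.35],
    [[0,0,1],0,0.35],
    [[0,0,1],0,0.35],
    [[0,0,1],0,0.35],
    [[0,0,1],0,0.35],
    [[0,0,1],0,0.35],
    [[0,0,0.8],0,0.35],
    [[0,0,0.5],0,0.35],
    [[0,0,0.18],0,0.35],
    [[0,0,0],0,0.35],
    [[0,0,0],0,0.35],
    [[0,0,0],0,1],
    [[0,0,0],0,1],
    [[0,0,0],0,1],
    [[0,0,0],0,1],
    [[0,0,0],0,1],
    [[0,0,0],0,1],
    [[0,0,0],0,1],
  ],
)

```text
t: 24.63
ee_pos: [634.8, -218.4, 23.7]
orientation: [-0.001, 3.141, -0.0]
ft_force: [-0.3, -0.0, 4.2]
width: 25.8
grasp_force: 30.0
```

Call:
move_arm(
  steps=[
    [[0,0,-0.6],0,1],
    [[0,0,-1],0,1],
    [[0,0,-1],0,1],
    [[0,0,-1],0,1],
    [[0,0,-1],0,1],
    [[0,0,-0.4],0,1],
    [[0.1,0.6,0],0,1],
    [[0.18,1,0],0,1],
    [[0.18,1,0],0,1],
    [[0.18,1,0],0,1],
    [[0.18,1,0],0,1],
    [[0.18,1,0],0,1],
    [[0.18,1,0],0,1],
    [[0.18,1,0],0,1],
    [[0.18,1,0],0,1],
    [[0.18,1,0],0,1],
    [[0.18,1,0],0,1],
    [[0.18,1,0],0,1],
    [[0.18,1,0],0,1],
    [[0.18,1,0],0,1],
  ],
)

```text
t: 26.3
ee_pos: [571.2, 123.4, 146.7]
orientation: [0.001, -3.139, 0.001]
ft_force: [0.5, -1.3, -1.1]
width: 25.2
grasp_force: 30.0
```

Call:
move_arm(
  steps=[
    [[0.18,1,0],0,1],
    [[0.18,1,0],0,1],
    [[0.18,1,0],0,1],
    [[0.18,1,0],0,1],
    [[0.18,1,0],0,1],
    [[0.18,1,0],0,1],
    [[0.18,1,0],0,1],
    [[0.18,1,0],0,1],
    [[0.18,1,0],0,1],
    [[0.18,1,0],0,1],
    [[0.18,1,0],0,1],
    [[0.18,1,0],0,1],
    [[0.1,0,0],0,1],
    [[0,0,0],0,1],
    [[0,0,0],0,1],
    [[0,0,0],0,1],
    [[0,0,0],0,1],
  ],
)

```text
t: 27.72
ee_pos: [516.6, 420.5, 147.8]
orientation: [-0.001, -3.141, 0.001]
ft_force: [-0.3, 0.2, -0.6]
width: 25.7
grasp_force: 30.0
```

```bash
python3 - <<'E'
from h import *
o=ctrl.get_obs();print(o["ee_pos"],o["width"])
c=cam("wrist"); cv2.imwrite("pics/w8.png",c[0][:,:,::-1])
for b in cams.boxes_of("wrist","orange_cup"): print(np.round(b["rect"],1),round(b["p"],2),[onplane(c,b["rect"][:2],z).round(1).tolist() for z in (8,16)])
E
```

```text
[516.57772056 420.54957689 147.83821674] 25.663235761879186
[320.5 181.3  72.7  61.3] 0.79 [[510.4, 420.2, 8.0], [508.7, 420.2, 16.0]]
```

View pics/w8.png

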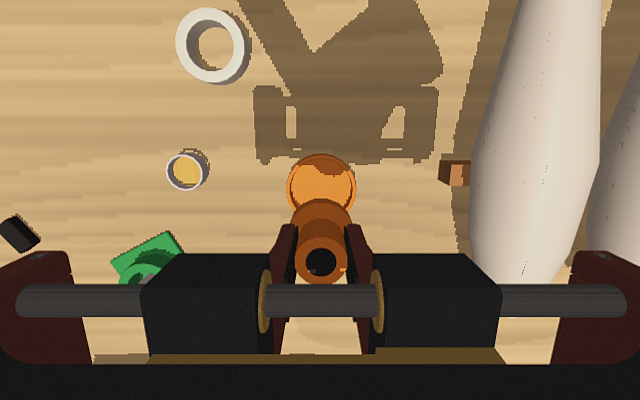

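The orange cup is at (320,186), under the knob. Large white clubs on a stand are to the right, from column 470, so I check the gripper's clearance to them with the top camera.

```bash
python3 - <<'E'
from h import *
c=cam("wrist")
for z in (0,50,100): print(z,[onplane(c,u,z)[:2].round(0).tolist() for u in ((470,200),(480,260),(505,290),(520,20))])
c=cam("top"); print([proj(c,(516,420+s*89,147+80)).round() for s in (-1,0,1)])
d=cam("side")
cv2.imwrite("pics/t8.png",np.hstack([cv2.resize(c[0][60:300,0:240],(400,400)),cv2.resize(d[0][0:200,150:350],(400,400))])[:,:,::-1])
E
```

```text
0 [[533.0, 577.0], [601.0, 597.0], [639.0, 630.0], [363.0, 602.0]]
50 [[519.0, 552.0], [577.0, 569.0], [608.0, 597.0], [376.0, 573.0]]
100 [[505.0, 527.0], [552.0, 540.0], [577.0, 563.0], [390.0, 544.0]]
[array([199., 188.]), array([167., 187.]), array([135., 186.])]
```

View pics/t8.png

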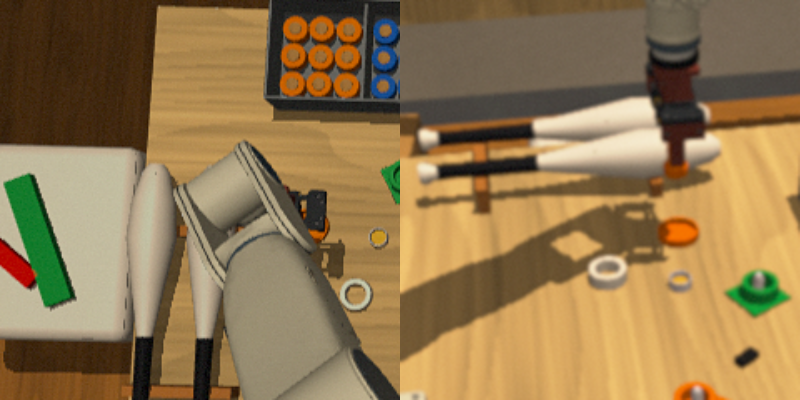

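Clearance to the nearer club is about 30 mm beside the gripper's body, and the body stays above 108 mm. I'll lower the knob straight down.

Call:
move_arm(
  steps=[
    [[0,0.05,0.5],0,1],
    [[0,0,0.8],0,1],
    [[0,0,0.8],0,1],
    [[0,0,0.8],0,1],
    [[0,0,0.7],0,1],
    [[0,0,0.6],0,1],
    [[0,0,0.4],0,1],
    [[0,0,0.18],0,1],
    [[0,0,0],0,1],
    [[0,0,0],0,1],
    [[0,0,0],0,1],
  ],
)

```text
t: 28.88
ee_pos: [517.0, 423.2, 29.1]
orientation: [-0.001, 3.141, 0.001]
ft_force: [-0.2, -0.2, -0.7]
width: 25.0
grasp_force: 30.0
```

Call:
move_arm(
  steps=[
    [[0,0,0.05],0,1],
    [[0,0,0],0,0.4],
    [[0,0,0],0,0.4],
    [[0,0,0],0,0.4],
    [[0,0,0],0,0.4],
    [[0,0,-0.5],0,0.4],
    [[0,0,-1],0,0.4],
    [[0,0,-1],0,0.4],
    [[0,0,-1],0,0.4],
    [[0,0,-1],0,0.4],
    [[0,0,-1],0,0.4],
    [[0,0,-1],0,0.3],
    [[0,0,-1],0,0.2],
    [[0,-1,0],0,0.2],
    [[0,-1,0],0,0.2],
    [[0,-1,0],0,0.2],
    [[0,-1,0],0,0],
    [[0,0,0],0,0],
    [[0,0,0],0,0],
    [[0,0,0],0,0],
  ],
)

```text
t: 30.55
ee_pos: [517.0, 323.4, 215.8]
orientation: [-0.0, 3.141, 0.001]
ft_force: [0.3, 0.8, -0.4]
width: 87.4
grasp_force: 0.0
```

```bash
python3 - <<'E'
from h import *
o=ctrl.get_obs();print(o["t"],o["ee_pos"],o["width"],o["ft_force"])
c=cam("wrist"); s=cam("side")
cv2.imwrite("pics/f1.png",np.hstack([cv2.resize(c[0],(400,250)),cv2.resize(c[0][100:260,330:586],(400,250))])[:,:,::-1])
cv2.imwrite("pics/f2.png",cv2.resize(s[0][80:400,190:450,::-1],(487,600),interpolation=cv2.INTER_CUBIC))
E
```

```text
30.55 [517.02198908 323.35569268 215.83787735] 87.37448178920064 [ 0.32157698  0.780789   -0.43590405]
```

View pics/f1.png

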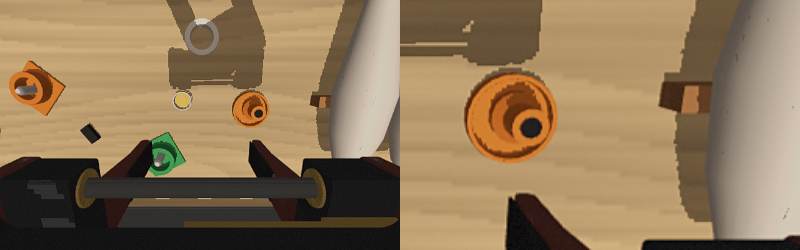

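View pics/f2.png

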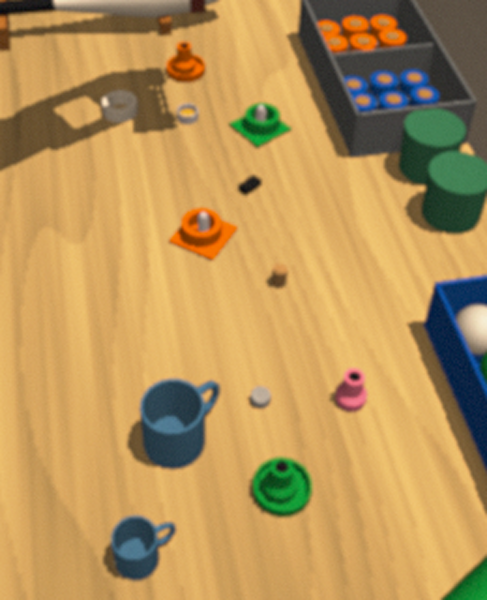

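In the side crop, both rolls lie flat on their own plates: green at (261,120), orange at (203,228). Both knobs stand upright in their own cups: green at (282,485), orange at (185,62). The white roll and the mug haven't moved, so I'll hand in.

```bash
python3 -c "
from workcell import ctrl
print(ctrl.close_job())"
```

```text
the job is handed in; nothing more can be done
None
```

The job is handed in: the last camera views show both tape rolls flat on their own-colour spindles and both knobs upright in their own-colour cups; the white roll and mug were not touched, and it finished at about 31 s of the 106 s allowed.

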